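# Wedge the gap and bed the hot-pot tile

## Task

Stand the wooden spacer upright down in the one gap beside the big loose tile that is wide enough for it, right to the bottom, and let go of it. Then press the big tile down with your fingertips until it is flush with the edging tiles, and finish while still holding it pressed down. Leave the jug, the jar and the colander alone.

Things in the scene. Friction and masses are not known exactly. Their poses are not given: they have to be found in the camera images.
- tray: wooden tray board lying fixed on the worktop, 190 (x) x 244 (y) x 6 mm; origin at the centre of its underside, z up. In its middle lies the big white tile, and around it, at the four corners, four white edging tiles, two along the +y and two along the -y side. Gaps run along x between big tile and edging tiles, at y beyond +55 and -55 mm; their bottom is the tray's top face, 6 mm up.
- tile (a joint): how far the big tile is pressed down, in m: 0 = standing 6 mm proud of the edging tiles (top 22 mm above the tray's underside), 0.006 = flush with them (top at 16 mm) and on its stop. Sprung clips carry it, without tilting: it starts to sink at about 3.5 N and reaches the stop at about 8 N; it springs back if let go.
- tile_top (a point): centre of the top face of the big tile, white ceramic, 148 (x) x 110 (y) x 10 mm, centred on the tray with the tray's axes; moves down as it is pressed
- edge_cut: the edging tile that is cut narrower than the rest, 22 mm wide (y), 70 mm long (x) and 10 mm thick, glued to the tray at x = +38 or -38 mm, y = +86 or -86 mm in the tray's frame (which corner varies); origin at the centre of its underside (6 mm above the tray's), axes parallel to the tray's. Between it and the big tile is the only wide gap: 20 mm wide, 70 mm long, its middle line at y = +65 or -65 mm in the tray's frame.
- edge_a: one of three equal edging tiles, 46 mm wide (y), 70 mm long (x) and 10 mm thick, glued to the tray at x = +38 or -38 mm, y = +86 or -86 mm in the tray's frame (which corner varies); origin at the centre of its underside (6 mm above the tray's), axes parallel to the tray's. It leaves a gap of only 8 mm to the big tile.
- edge_b: one of three equal edging tiles, 46 mm wide (y), 70 mm long (x) and 10 mm thick, glued to the tray at x = +38 or -38 mm, y = +86 or -86 mm in the tray's frame (which corner varies); origin at the centre of its underside (6 mm above the tray's), axes parallel to the tray's. It leaves a gap of only 8 mm to the big tile.
- edge_c: one of three equal edging tiles, 46 mm wide (y), 70 mm long (x) and 10 mm thick, glued to the tray at x = +38 or -38 mm, y = +86 or -86 mm in the tray's frame (which corner varies); origin at the centre of its underside (6 mm above the tray's), axes parallel to the tray's. It leaves a gap of only 8 mm to the big tile.
- spacer_center (a point): centre (37 mm above its foot) of the loose spacer, a plain slip of dark wood 50 (x) x 15 (y, thickness) x 74 mm (z), about 40 g, standing upright on the worktop at the start, its long side at any angle within about 35 degrees of the robot's x. Standing on the tray in the gap its foot is 6 mm and its top 80 mm above the worktop. The big tile's top is then 16 mm above its foot, so grip it in its upper half.
- jug: stainless blender jug standing upright, 112 mm across at the rim, 180 mm tall, with a black handle out to 98 mm from its axis; origin at the centre of its underside
- jar: glass jar with a steel screw lid, 80 mm across, 126 mm tall; origin at the centre of its underside
- colander: orange plastic colander, 200 mm across at the rim, two side handles out to 130 mm, 88 mm tall; origin at the centre of its underside
Not all that is in view belongs to the job. What is shaped like the part that bears spacer_center but purple or yellow is not meant.

How it is judged:
On the way, in this order (a step that is already met when the one before it is completed fails the run):
1. the spacer stands on the bottom of the wide gap, let go, and the big tile is not yet pressed (z of spacer_center in the frame of tray between 0.04 and 0.0455 m and angle between spacer_center's own z axis and vertical below 0.2 rad and angle between the x axis of spacer_center and the x axis of tray, either way round below 0.2 rad and (y of spacer_center in the frame of tray between 0.06 and 0.07 m or y of spacer_center in the frame of tray between -0.07 and -0.06 m) and horizontal distance between spacer_center and edge_cut below 0.03 m and x of spacer_center in the frame of edge_cut between -0.018 and 0.018 m and contact force between the fingers and spacer below 0.2 N and value of joint tile below 0.002 m), for 0.2 s.
2. the big tile is pressed flush by the fingers while the spacer stays in the gap (z of spacer_center in the frame of tray between 0.04 and 0.0455 m and angle between spacer_center's own z axis and vertical below 0.2 rad and angle between the x axis of spacer_center and the x axis of tray, either way round below 0.2 rad and (y of spacer_center in the frame of tray between 0.06 and 0.07 m or y of spacer_center in the frame of tray between -0.07 and -0.06 m) and horizontal distance between spacer_center and edge_cut below 0.03 m and x of spacer_center in the frame of edge_cut between -0.018 and 0.018 m and value of joint tile above 0.0045 m and contact force between the fingers and tile above 3 N), for 0.3 s.
At the end, for the whole second after the job is handed in: The spacer stands upright (within 0.2 rad) on the bottom of the wide gap (within 2.5 mm), in line with it (0.2 rad), within 18 mm of the middle of its length, not touched by the fingers; the fingers press on the big tile with more than 3 N and hold it within 1.5 mm of flush through the last second (all of step 2 and contact force between the fingers and spacer below 0.2 N); the arm keeps its last pose, push and grip.
It fails at once if the jug is pushed away or knocked over (distance of jug from where it was at the start of the episode above 0.025 m or angle between jug's own z axis and vertical above 0.3 rad).
It fails at once if the jar is pushed away or knocked over (distance of jar from where it was at the start of the episode above 0.025 m or angle between jar's own z axis and vertical above 0.3 rad).
It fails at once if the colander is pushed away or knocked over (distance of colander from where it was at the start of the episode above 0.025 m or angle between colander's own z axis and vertical above 0.3 rad).
It also fails if it takes over 46 s, if anything falls off the work surface, if the arm or the gripper's body presses on something with over 40 N, if the wrist force passes 120 N, or if a joint passes its speed limit or range.

## Robot

A 6-joint arm with a two-finger parallel gripper is mounted at the origin on the work surface. World frame = base frame: x ahead of the robot, y to its left, z up, the work surface at z = 0. Lengths are in m, angles in rad, forces in N, time in s.
With the tool pointing down it reaches from about 0.375 to 0.925 m from the base axis. Payload 5.7 kg.
Tool frame: the origin (TCP) lies on the centre line of the jaws, within the pads' length; the fingertips stand ahead of it and the grasp point (between the pads) lies 8 mm behind it (nose_length is the z of the fingertips in the tool frame, in m); z points along the fingers, x is the direction in which the jaws open and shut, and the axes are right-handed (so a half turn about z gives the same grasp; the last joint's range is limited). The gripper opens to 88 mm and grips with 3 to 60 N. Pads are 20 mm wide; open, the fingers measure 115 mm over their backs; the gripper's body (75 mm by 178 mm) begins 61 mm behind the grasp point.
Start: joints at [-1.382, 0.359, 1.51, -0, 1.272, -0.115], TCP at [0.179, -0.572, 0.202] pointing down, gripper open.
Joint ranges: [-2.97, 2.97], [-1.01, 2.36], [0.21, 2.38], [-0.96, 4.11], [0.2, 2.71], [-2.98, 2.98]. Speed limits (rad/s): [2.39, 2.39, 3.14, 3.14, 3.14, 3.14].

## Interface

Orientations are given as a 3x3 rotation matrix whose columns are the frame's x, y, z axes.
In Python, from workcell import read_state, snapshot, calibration, sign_off, silhouettes, spot_point, nose_length gives the robot as it stands.
- The arm moves only by the tool play_rows, never from a script. Its argument "motion" is a list of rows, each a list of 5 numbers: the opening, from -1 (shut) to 1 (fully open), then the shift along the world's x, y, z in mm, then the turn about the world's z in rad. In form: [[jaw, dx, dy, dz, roll], ...]. A call has 1 to 20 rows; each row is the pose to reach, as a shift and turn from the pose measured when the call began; what a row does not reach only later rows make up. A row lasts 1/8 s, in which the tool goes at most 62.5 mm and 10.7 degrees, less where a joint would pass 70% of its speed; a pose out of reach is approached as far as the arm can. A call with a gripper value outside its range is refused whole. The fingers move at their own pace and stop on an object; "grip_force" is the grip in N (left out, the last holds). Time passes only in rows, so rows that repeat a pose let the fingers close. It gives the time, the measured TCP pose, the force and the opening at its end, in the units of the state.
- read_state(): the state, without advancing time (a new reading comes with each control period).
- snapshot(name): name is "scene" or "top" or "wrist"; returns the picture (384x512x3 uint8, red, green, blue); there is no depth.
- calibration(name): a dict with "vfov" (degrees; the focal length in pixels is half the picture's height over the tangent of half this angle, whatever the lens; pixels are square), "cx", "cy" (the principal point, pixels), "pose" (4x4, takes a point from camera to world coordinates). Camera axes: x right, y down, z forward; pixel columns grow to the right and rows downward; lengths in m; the calibration is good to about 2 mm. The wrist camera is an equidistant fisheye: a pixel r from the principal point sees the ray r / f radians off the axis. A picture is of the moment at which its call begins: read the wrist's pose just before it. calibration takes no time and is no camera call; for the wrist camera it gives the pose at the moment of the call.
- sign_off(): hands the job in, once; it reports no verdict.
Trained networks look in the newest picture that a camera, given by its name, has taken for a name from the list of things; names that differ only in an ending like _2 or _b are one class to them, and where a whole thing is asked for, a point or a joint stands for the part that bears it (a point fixed in the world has none). Each returns a list of dicts, best first, with "conf" (0 to 1); they miss things now and then, are a little off and sometimes report something else, mostly with a low value. They report only what shows in the picture. A call takes as long as a camera call. They do not tell look-alikes from the thing itself.
- silhouettes(target, camera): "pixels" (384x512 bool, what is visible of it).
- spot_point(target, camera): "position" ([x, y, z] in m, in the coordinates of the camera as it stood for that picture, good to about 4 mm: a listed point, or the origin of a listed thing).
The state is a dict: "time_s": time; "joint_pos": joint angles; "dq": joint speeds; "joint_torque": joint torques, N m; "eef_pos": TCP position; "ee_rot": TCP orientation; "ft_force": force on the tool from outside, world axes, zero at the start; "wrist_torque": the same for the moment, N m; "finger_gap": finger opening in m.
Only numpy, scipy, OpenCV 4.12 (cv2) and the standard library are available. Lean on these libraries where they do the work, as an engineer would, in place of code of your own. Each camera call takes 0.05 s, during which the arm holds its last target. There are 200 camera calls.

## Working session

There is one attempt and no reset: what is moved stays moved. The work goes in short steps, Python scripts to look and compute and a tool call to move; the robot and the scene stay as the last step left them, time stands still between calls to the robot, and variables do not carry over. Pictures are saved under pics/ and viewed, about 8 in all and at most 12, crops included, and the job is handed in when it is done.

Besides the shell and the picture viewer there is one more tool, called in YAML: its name, and indented under it one key for each argument. play_rows: Moves the arm, as the interface text tells. Its arguments: {"type":"object","properties":{"motion":{"type":"array"},"grip_force":{"type":"number"}},"required":["motion"]}

```bash
mkdir -p pics; cat > h.py <<'E'
import numpy as np, cv2
from workcell import *
def world(cam,p,c=None):
    T=np.array((c or calibration(cam))["pose"]); return T[:3,:3]@np.array(p)+T[:3,3]
def project(c,P):
    T=np.array(c["pose"]); P=np.atleast_2d(P); q=(P-T[:3,3])@T[:3,:3]
    f=192/np.tan(np.radians(c["vfov"])/2)
    return np.c_[c["cx"]+f*q[:,0]/q[:,2], c["cy"]+f*q[:,1]/q[:,2]]
def backproj(c,uv,z):
    T=np.array(c["pose"]); uv=np.atleast_2d(np.array(uv,float)); f=192/np.tan(np.radians(c["vfov"])/2)
    d=np.c_[(uv[:,0]-c["cx"])/f,(uv[:,1]-c["cy"])/f,np.ones(len(uv))]@T[:3,:3].T
    o=T[:3,3]; return o+d*((z-o[2])/d[:,2])[:,None]
def save(n,im): cv2.imwrite("pics/"+n,cv2.cvtColor(im,cv2.COLOR_RGB2BGR))
E
python3 - <<'E'
from h import *
print(nose_length if not callable(nose_length) else nose_length())
ims={}
for cam in("scene","top"):
    ims[cam]=snapshot(cam); c=calibration(cam)
    print(cam,c["vfov"],np.round(c["pose"],3).tolist())
    for t in("tray","tile_top","edge_cut","edge_a","spacer_center","jug","jar","colander"):
        for r in spot_point(t,cam)[:5]: print(t,round(r["conf"],2),np.round(world(cam,r["position"],c),3))
save("scene1.png",ims["scene"]);save("top1.png",ims["top"])
E
```

```text
0.011
scene 48.59490821767548 [[-0.72, 0.589, -0.366, 1.04], [0.693, 0.613, -0.379, 0.527], [0.001, -0.527, -0.85, 1.215], [0.0, 0.0, 0.0, 1.0]]
tray 0.61 [ 0.516  0.08  -0.003]
tile_top 0.82 [0.519 0.078 0.027]
edge_cut 0.63 [ 0.483 -0.017  0.008]
edge_a 0.87 [0.467 0.161 0.005]
edge_a 0.71 [0.543 0.165 0.006]
edge_a 0.67 [ 0.564 -0.009  0.009]
edge_a 0.38 [0.641 0.425 0.004]
spacer_center 0.62 [ 0.514 -0.285  0.034]
spacer_center 0.62 [ 0.528 -0.189  0.037]
spacer_center 0.6 [ 0.598 -0.257  0.037]
spacer_center 0.54 [ 0.497 -0.383  0.032]
spacer_center 0.54 [ 0.424 -0.291  0.035]
jug 0.72 [ 0.675 -0.381  0.   ]
jar 0.78 [ 0.441  0.377 -0.003]
colander 0.92 [0.642 0.428 0.002]
colander 0.51 [ 0.441  0.378 -0.004]
top 46.18554915352594 [[-0.019, -0.99, 0.136, 0.39], [-1.0, 0.017, -0.019, 0.025], [0.017, -0.137, -0.99, 1.217], [0.0, 0.0, 0.0, 1.0]]
tray 0.95 [0.512 0.077 0.005]
tile_top 0.68 [0.514 0.078 0.025]
edge_cut 0.56 [ 0.486 -0.011  0.006]
edge_a 0.65 [0.471 0.159 0.012]
edge_a 0.57 [ 0.562 -0.003  0.007]
spacer_center 0.79 [ 0.499 -0.381  0.036]
spacer_center 0.76 [ 0.528 -0.19   0.037]
spacer_center 0.74 [ 0.517 -0.285  0.038]
spacer_center 0.54 [ 0.42  -0.284  0.043]
spacer_center 0.53 [ 0.595 -0.258  0.039]
jug 0.71 [ 0.678 -0.384  0.002]
jar 0.92 [ 0.44   0.378 -0.001]
jar 0.17 [ 0.642  0.426 -0.002]
colander 0.96 [ 0.644  0.427 -0.005]
```

View pics/top1.png

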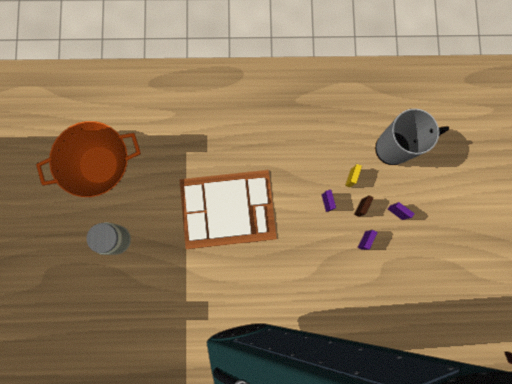

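View pics/scene1.png

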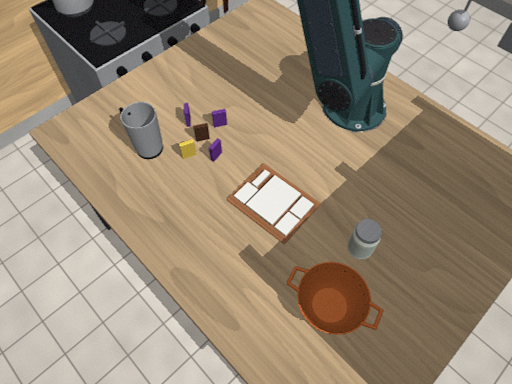

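```bash
cat >> h.py <<'E'
from scipy.optimize import minimize
def box(p,s,z0):  # p=x,y,yaw
    c,n=np.cos(p[2]),np.sin(p[2]); 
    return np.array([[p[0]+c*a-n*b,p[1]+n*a+c*b,z] for a in(-s[0]/2,s[0]/2) for b in(-s[1]/2,s[1]/2) for z in(z0,z0+s[2])])
def fit(p0,s,z0,masks):
    def cost(p,full=False):
        L=[]
        for c,m in masks:
            h=cv2.convexHull(project(c,box(p,s,z0)).astype(np.float32))
            r=np.zeros((384*4,512*4),np.uint8); cv2.fillConvexPoly(r,np.round((h+.5)*4*16).astype(np.int32),1,shift=4)
            M=cv2.resize(m.astype(np.uint8),(2048,1536),interpolation=cv2.INTER_NEAREST)
            L.append(1-(r&M).sum()/(r|M).sum())
        return L if full else sum(L)
    best=min((minimize(cost,[p0[0],p0[1],a],method="Nelder-Mead",options=dict(initial_simplex=[[p0[0],p0[1],a],[p0[0]+.006,p0[1],a],[p0[0],p0[1]+.006,a],[p0[0],p0[1],a+.15]],maxiter=80)) for a in p0[2:]),key=lambda r:r.fun)
    return best.x,np.round(1-np.array(cost(best.x,True)),3)
E
python3 - <<'E'
from h import *
for t,ref,s,z0,p0 in(("spacer_center",[.516,-.285,.037],(.05,.015,.074),0,[.516,-.285,-.4,0,.4]),("tray",[.514,.078,.003],(.19,.244,.006),0,[.514,.078,-.1,.1])):
    ms=[]
    for cam in("top","scene"):
        im=snapshot(cam);c=calibration(cam);q=project(c,ref)[0].round().astype(int)
        for r in silhouettes(t,cam):
            m=r["pixels"]
            if t=="tray": m=m.astype(np.uint8); hull=cv2.convexHull(np.argwhere(m)[:,::-1].astype(np.int32)); m=cv2.fillConvexPoly(m,hull,1)>0
            if m[max(q[1]-2,0):q[1]+3,q[0]-2:q[0]+3].any(): ms.append((c,m)); print(t,cam,r["conf"],m.sum(),im[m].mean(0).round()); break
        if t[0]=="s" and cam=="top":
            a=cv2.resize(im[q[1]-45:q[1]+45,q[0]-50:q[0]+50],None,fx=5,fy=5,interpolation=cv2.INTER_CUBIC)
            b=snapshot("top")[160:256,176:284]; b=cv2.resize(b,(506,450),interpolation=cv2.INTER_CUBIC)
            b=cv2.resize(b,(300,450)) if 0 else b[:, :300]*0 if 0 else b
            save("crop1.png",cv2.resize(np.hstack([a,b]),(800,358)))
    for sub in(ms,)+tuple([m] for m in ms): print(t,*fit(p0,s,z0,sub))
E
```

```text
spacer_center top 0.8 218 [62. 37. 23.]
spacer_center scene 0.46 212 [69. 45. 32.]
spacer_center [ 0.51278497 -0.28157843 -0.50276233] [0.89  0.834]
spacer_center [ 0.51365121 -0.28223615 -0.5052392 ] [0.898]
spacer_center [ 0.51002859 -0.2834049  -0.55072123] [0.857]
tray top 0.71 6584 [190. 167. 145.]
tray scene 0.84 3930 [200. 182. 167.]
tray [0.5143998  0.0778546  0.09312497] [0.963 0.978]
tray [0.51580268 0.07875822 0.08865786] [0.968]
tray [0.51338143 0.07715206 0.09354162] [0.982]
```

View pics/crop1.png

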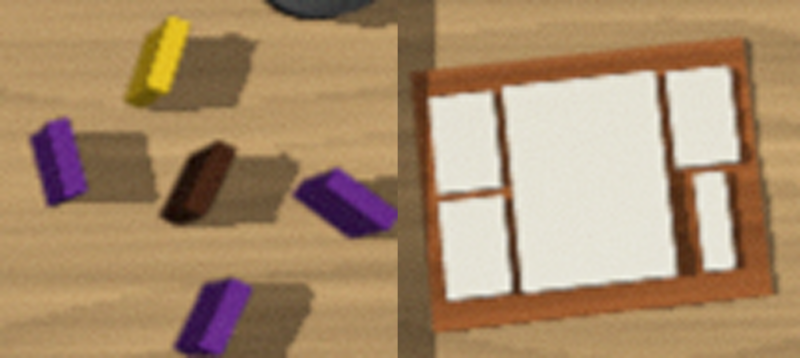

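The dark brown slip at top px (364,206) is the spacer. The purple slips at (330,200), (401,211) and (368,240) and the yellow one at (355,175) are decoys. The wide gap is at the tray's (-x,-y) corner, top px about (254,220).

```bash
python3 - <<'E'
from h import *
s=read_state(); R=np.array(s["ee_rot"]); print(s["eef_pos"],R.round(3).tolist(),s["ft_force"],s["finger_gap"],s["time_s"])
print("tool x yaw",np.arctan2(R[1,0],R[0,0]),"need",-.505+np.pi/2,-.505-np.pi/2)
c=calibration("wrist"); T=np.array(c["pose"]); print(c["vfov"],c["cx"],c["cy"]); 
print("cam in tool",(R.T@(T[:3,3]-np.array(s["eef_pos"]))).round(3),(R.T@T[:3,:3]).round(2).tolist())
E
```

```text
[ 0.17947498 -0.57248127  0.2015096 ] [[0.299, -0.954, -0.0], [-0.954, -0.299, 0.0], [-0.0, -0.0, -1.0]] [ 0.25807436 -0.56736203 -1.03301596] 0.08779593965940549 1.35
tool x yaw -1.2669751301739014 need 1.0657963267948967 -2.0757963267948965
65.70646984690485 254.91314602173998 194.0658761465021
cam in tool [-0.001 -0.067 -0.184] [[1.0, -0.0, -0.0], [0.0, 0.97, 0.25], [0.0, -0.25, 0.97]]
```

play_rows:
  motion:
    - [0.2,50,40,30,-0.1]
    - [0.2,100,85,48,-0.2]
    - [0.2,150,130,48,-0.3]
    - [0.2,200,173,48,-0.45]
    - [0.2,250,216,48,-0.6]
    - [0.2,300,260,48,-0.7]
    - [0.2,334,289,48,-0.81]
    - [0.2,334,289,48,-0.81]
    - [0.2,334,289,48,-0.81]
    - [0.2,334,289,48,-0.81]

```text
time_s: 2.6
eef_pos: [0.5123, -0.2846, 0.2494]
ee_rot: [[-0.485, -0.874, -0.001], [-0.874, 0.485, -0.0], [0.001, 0.001, -1.0]]
ft_force: [-0.1, 0.3, -0.8]
finger_gap: 0.0524
```

```bash
cat >> h.py <<'E'
def projw(c,P):
    T=np.array(c["pose"]); P=np.atleast_2d(P); q=(P-T[:3,3])@T[:3,:3]
    f=192/np.tan(np.radians(c["vfov"])/2); r=np.hypot(q[:,0],q[:,1]); th=np.arctan2(r,q[:,2])
    return np.c_[c["cx"]+f*th*q[:,0]/r,c["cy"]+f*th*q[:,1]/r]
_p=project
def project(c,P): return projw(c,P) if c.get("w") else _p(c,P)
def wcal(): return dict(calibration("wrist"),w=1)
E
python3 - <<'E'
from h import *
c=wcal(); im=snapshot("wrist"); s=read_state(); R=np.array(s["ee_rot"])
print(s["eef_pos"],"yaw",np.arctan2(R[1,0],R[0,0]),s["time_s"])
for r in spot_point("spacer_center","wrist"): print(r["conf"],world("wrist",r["position"],c).round(3))
q=projw(c,[.513,-.282,.037])[0]; print(q)
for r in silhouettes("spacer_center","wrist"):
    m=r["pixels"]; col=im[m].mean(0).round(); print(r["conf"],m.sum(),col)
    if col.max()<90:
        print(fit([.513,-.282,-.6,-.4],(.05,.015,.074),0,[(c,m)])); 
        im[cv2.morphologyEx(m.astype(np.uint8),cv2.MORPH_GRADIENT,np.ones((2,2)))>0]=(0,255,0)
save("w1.png",im)
E
```

```text
[ 0.51229303 -0.28471401  0.24952748] yaw -2.0783727881626834 2.65
0.83 [ 0.594 -0.256  0.039]
0.79 [ 0.499 -0.376  0.035]
0.76 [ 0.425 -0.283  0.038]
0.61 [ 0.527 -0.188  0.037]
[253.28646626 168.939893  ]
0.96 529 [104.  75.  54.]
0.93 759 [180. 162.  70.]
0.88 915 [ 90.  52. 109.]
0.76 589 [120.  72. 142.]
0.74 749 [117.  80. 125.]
0.38 2356 [175. 151. 130.]
```

View pics/w1.png

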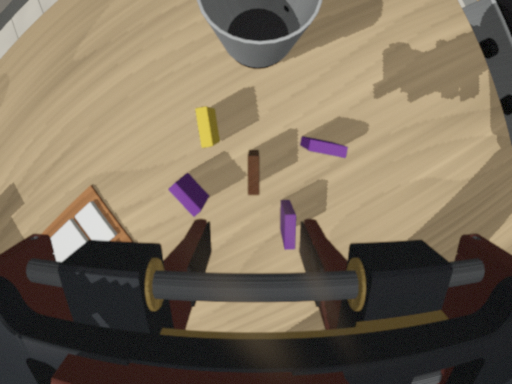

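```bash
python3 - <<'E'
from h import *
c=wcal(); im=snapshot("wrist").astype(int)
m=np.zeros((384,512),bool); w=im[140:205,235:272]; m[140:205,235:272]=(w.max(2)<105)&(w[...,0]>w[...,2]+15)
n,l,st,_=cv2.connectedComponentsWithStats(m.astype(np.uint8)); k=1+st[1:,4].argmax(); m=l==k; print(st[k])
for r in silhouettes("spacer_center","wrist"):
    M=r["pixels"]; print(r["conf"],np.argwhere(M).mean(0).round()[::-1],(M&m).sum())
p,i=fit([.513,-.282,-.6,-.4],(.05,.015,.074),0,[(c,m)]); print(p,i)
c2=calibration("top"); snapshot("top"); print(project(c,box(p,(.05,.015,.074),0)).round(1).tolist())
E
```

```text
[248 150  11  44 419]
0.91 [207. 126.] 0
0.78 [287. 224.] 0
0.75 [253. 172.] 419
0.72 [189. 194.] 0
0.65 [323. 147.] 0
[ 0.51146802 -0.28133458 -0.50579716] [0.745]
[[258.7, 182.6], [259.4, 195.1], [248.6, 182.6], [247.3, 195.1], [258.7, 149.1], [259.4, 155.2], [248.4, 149.2], [247.0, 155.3]]
```

play_rows:
  motion:
    - [0.2,0,3,-50,0]
    - [0.2,0,3,-100,0]
    - [0.2,0,3,-150,0]
    - [0.2,0,3,-180,0]
    - [0.2,0,3,-197,0]
    - [0.2,0,3,-197,0]
    - [0.2,0,3,-197,0]
    - [-0.6,0,3,-197,0]
    - [-0.8,0,3,-197,0]
    - [-1,0,3,-197,0]
    - [-1,0,3,-197,0]
    - [-1,0,3,-197,0]
  grip_force: 15

```text
time_s: 4.4
eef_pos: [0.5135, -0.2817, 0.0534]
ee_rot: [[-0.486, -0.874, 0.001], [-0.874, 0.486, -0.001], [0.0, -0.002, -1.0]]
ft_force: [-1.5, 0.7, 7.1]
finger_gap: 0.0064
```

```bash
python3 - <<'E'
from h import *
im=snapshot("wrist"); s=read_state(); print(s["eef_pos"],s["ft_force"],s["finger_gap"])
a=snapshot("scene")[90:180,150:270]; a=cv2.resize(a,(800,600),interpolation=cv2.INTER_CUBIC)
save("w2.png",cv2.resize(np.hstack([cv2.resize(a,(512,384)),im]),(800,300)))
E
```

```text
[ 0.51356644 -0.28177694  0.05357424] [-1.26641864  0.14617682 10.35088327] 0.0028988342229906428
```

View pics/w2.png

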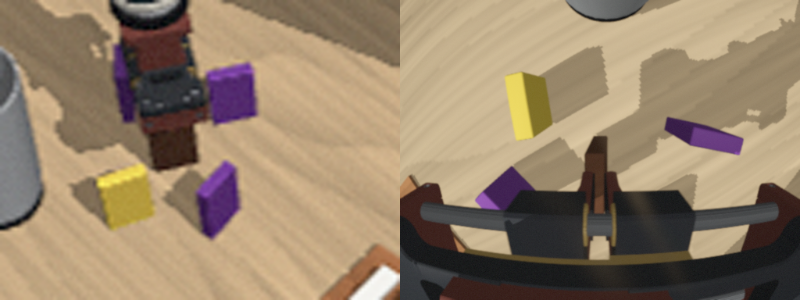

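```bash
python3 - <<'E'
from h import *
im=snapshot("wrist"); 
for i in range(2): s=read_state(); print(s["eef_pos"],s["ft_force"],s["wrist_torque"],s["finger_gap"])
save("w3.png",cv2.resize(im[160:360,170:340],(680,600),interpolation=cv2.INTER_CUBIC)); 
E
```

```text
[ 0.51401755 -0.28223592  0.0538723 ] [-0.27389553  0.17583944  5.86895183] [-0.0304001   0.08161166  0.02313023] 0.0006379750473324954
[ 0.51401755 -0.28223592  0.0538723 ] [-0.27389553  0.17583944  5.86895183] [-0.0304001   0.08161166  0.02313023] 0.0006379750473324954
```

View pics/w3.png

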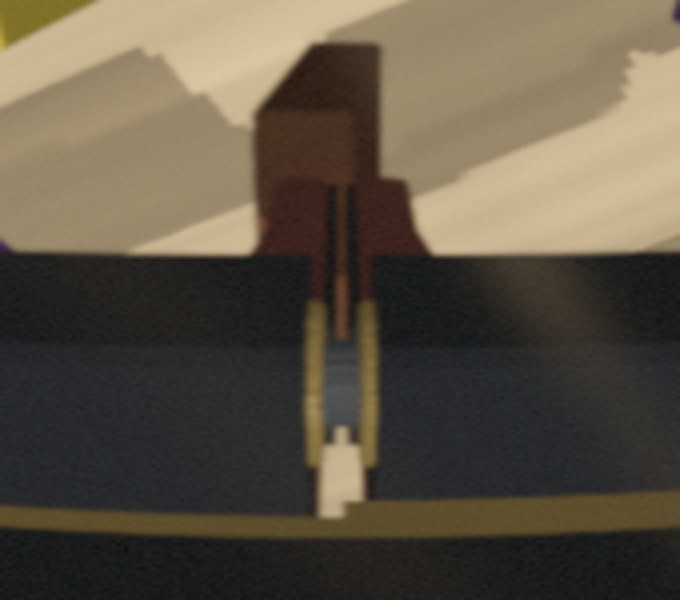

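play_rows:
  motion:
    - [-1,0,0,30,0]
    - [-1,0,0,80,0]
    - [-1,0,0,140,0]
    - [-1,0,0,190,0]
    - [-1,0,0,196,0]
    - [-1,0,0,196,0]

```text
time_s: 5.3
eef_pos: [0.5138, -0.282, 0.2496]
ee_rot: [[-0.486, -0.874, 0.002], [-0.874, 0.486, -0.002], [0.001, -0.003, -1.0]]
ft_force: [-0.8, 0.3, 0.3]
finger_gap: 0.0006
```

```bash
python3 - <<'E'
from h import *
im=snapshot("wrist"); s=read_state(); print(s["eef_pos"],s["ft_force"],s["finger_gap"])
for r in spot_point("spacer_center","wrist"): print(r["conf"],world("wrist",r["position"]).round(3))
a=snapshot("scene")[90:180,150:270]
save("w4.png",np.hstack([cv2.resize(a,(400,300),interpolation=cv2.INTER_CUBIC),cv2.resize(im[100:250,155:355],(400,300),interpolation=cv2.INTER_CUBIC)]))
E
```

```text
[ 0.51317766 -0.28162276  0.24844323] [ 0.37529099  0.40330474 -0.39496325] 0.0008045849308798306
0.82 [ 0.506 -0.285  0.036]
0.72 [ 0.588 -0.255  0.037]
0.69 [ 0.497 -0.375  0.033]
0.63 [ 0.531 -0.189  0.038]
0.62 [ 0.419 -0.284  0.037]
```

View pics/w4.png

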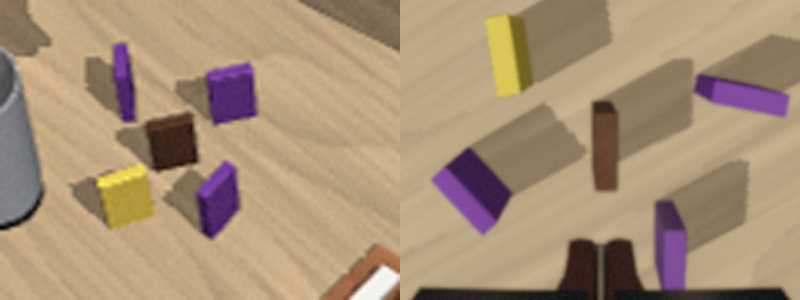

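```bash
python3 - <<'E'
from h import *
ms=[]
for cam in("top","scene","wrist"):
    im=snapshot(cam); c=wcal() if cam=="wrist" else calibration(cam); q=project(c,[.512,-.282,.03])[0].round().astype(int)
    for r in silhouettes("spacer_center",cam):
        m=r["pixels"]
        if m[q[1]-3:q[1]+4,q[0]-3:q[0]+4].any(): ms.append((c,m)); print(cam,r["conf"],m.sum()); break
for S in([0],[1],[2],[0,1],[0,1,2]):
  for h in(.03,.04,.05,.06,.074):
    if len(S)==1 and h not in(.04,.074): continue
    p,i=fit([.512,-.282,-.5],(.05,.015,h),0,[ms[k] for k in S]); print(S,h,p.round(4),i)
s=read_state();print(s["eef_pos"],s["joint_pos"])
E
```

```text
top 0.67 207
scene 0.72 208
wrist 0.9 593
[0] 0.04 [ 0.5152 -0.2872 -0.5879] [0.808]
[0] 0.074 [ 0.5136 -0.283  -0.5805] [0.855]
[1] 0.04 [ 0.4994 -0.2995 -0.1705] [0.688]
[1] 0.074 [ 0.5094 -0.2851 -0.5716] [0.838]
[2] 0.04 [ 0.5083 -0.2776 -0.5228] [0.772]
[2] 0.074 [ 0.513  -0.28   -0.5396] [0.88]
[0, 1] 0.03 [ 0.5134 -0.2888 -0.5382] [0.717 0.429]
[0, 1] 0.04 [ 0.5133 -0.2883 -0.5064] [0.774 0.521]
[0, 1] 0.05 [ 0.5132 -0.2863 -0.5183] [0.827 0.604]
[0, 1] 0.06 [ 0.5124 -0.2843 -0.5332] [0.851 0.704]
[0, 1] 0.074 [ 0.5122 -0.2826 -0.5563] [0.846 0.811]
[0, 1, 2] 0.03 [ 0.511  -0.2813 -0.5538] [0.597 0.372 0.665]
[0, 1, 2] 0.04 [ 0.5112 -0.2811 -0.558 ] [0.658 0.467 0.709]
[0, 1, 2] 0.05 [ 0.5114 -0.281  -0.5495] [0.722 0.567 0.756]
[0, 1, 2] 0.06 [ 0.5116 -0.2808 -0.5307] [0.775 0.661 0.816]
[0, 1, 2] 0.074 [ 0.5126 -0.2808 -0.5342] [0.828 0.78  0.858]
[ 0.51379696 -0.28205471  0.24917231] [-6.19709258e-01  2.99092894e-01  1.47853816e+00 -2.37169886e-04
  1.36224007e+00  1.45844258e+00]
```

```bash
python3 - <<'E'
from h import *
c=wcal(); s=read_state(); R=np.array(s["ee_rot"]); o=np.array(s["eef_pos"])
for z in(-.03,-.02,-.008,0,.011,.02): print(z,projw(c,[o+R@np.array([x,y,z]) for x,y in((0,-.01),(0,.01),(.022,-.01))]).round(1).tolist())
# w3 pose: project spacer box there
d=np.array([.0002,0,.0539])-np.array([0,0,o[2]]); T=np.array(c["pose"]); T[:3,3]+=d; c["pose"]=T
print(project(c,box([.5126,-.281,-.53],(.05,.015,.074),0)).round(0).tolist())
E
```

```text
-0.03 [[255.4, 223.4], [255.4, 256.1], [295.2, 223.2]]
-0.02 [[255.4, 217.5], [255.4, 248.8], [293.0, 217.4]]
-0.008 [[255.3, 211.3], [255.4, 240.9], [290.7, 211.2]]
0 [[255.3, 207.5], [255.3, 236.2], [289.3, 207.4]]
0.011 [[255.3, 202.8], [255.3, 230.2], [287.5, 202.7]]
0.02 [[255.3, 199.3], [255.3, 225.7], [286.2, 199.2]]
[[263.0, 230.0], [266.0, 273.0], [246.0, 230.0], [242.0, 273.0], [265.0, 173.0], [269.0, 196.0], [246.0, 172.0], [243.0, 195.0]]
```

```bash
python3 - <<'E'
from h import *
print(nose_length, nose_length() if callable(nose_length) else "")
im=snapshot("scene"); c=calibration("scene"); s=read_state(); R=np.array(s["ee_rot"]); o=np.array(s["eef_pos"])
q=project(c,[o+R@np.array([0,0,z]) for z in(.011,-.02,-.05)]); print(q)
x0,y0=int(q[0,0])-40,int(q[0,1])-40
a=cv2.resize(im[y0:y0+75,x0:x0+90],None,fx=8,fy=8,interpolation=cv2.INTER_CUBIC)
for p in q: cv2.drawMarker(a,tuple(int(v) for v in (p-[x0,y0]+.5)*8),(0,255,0),cv2.MARKER_CROSS,16,1)
save("s5.png",a)
E
```

```text
0.011 
[[194.52492106  91.60539445]
 [193.37629901  84.38980181]
 [192.21961587  77.12356972]]
```

View pics/s5.png

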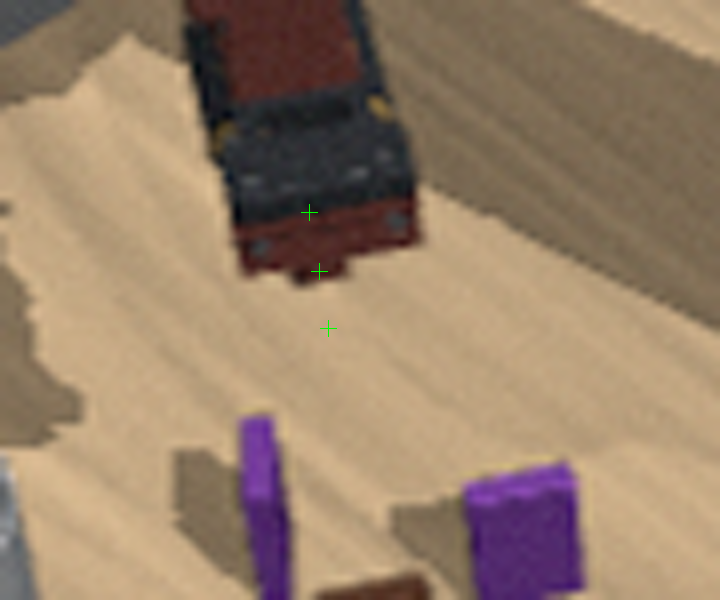

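The scene crop shows the closed fingertips at about tool z = −0.02, not the reported +0.011. The first grasp therefore closed on top of the spacer, which is still upright. From that contact, the tips sit at TCP z + 0.0205, so I'll use that.

play_rows:
  motion:
    - [0.2,-1,1,0,-0.03]
    - [0.2,-1,1,0,-0.03]
    - [0.2,-1,1,0,-0.03]
    - [0.2,-1,1,-50,-0.03]
    - [0.2,-1,1,-100,-0.03]
    - [0.2,-1,1,-150,-0.03]
    - [0.2,-1,1,-190,-0.03]
    - [0.2,-1,1,-215,-0.03]
    - [0.2,-1,1,-228,-0.03]
    - [0.2,-1,1,-228,-0.03]

```text
time_s: 7.05
eef_pos: [0.5127, -0.281, 0.021]
ee_rot: [[-0.512, -0.859, 0.001], [-0.859, 0.512, -0.001], [0.0, -0.001, -1.0]]
ft_force: [-0.1, -1.3, -0.8]
finger_gap: 0.0528
```

play_rows:
  motion:
    - [-0.4,0,0,0,0]
    - [-0.6,0,0,0,0]
    - [-0.8,0,0,0,0]
    - [-1,0,0,0,0]
    - [-1,0,0,0,0]
    - [-1,0,0,0,0]
    - [-1,0,0,0,0]
    - [-1,0,0,0,0]
  grip_force: 15

```text
time_s: 8.05
eef_pos: [0.5128, -0.2811, 0.0213]
ee_rot: [[-0.512, -0.859, 0.001], [-0.859, 0.512, -0.001], [0.0, -0.002, -1.0]]
ft_force: [-0.6, -0.5, 5.4]
finger_gap: 0.0149
```

play_rows:
  motion:
    - [-1,0,0,30,0]
    - [-1,0,0,80,0]
    - [-1,0,0,130,0]
    - [-1,0,10,180,0.02]
    - [-1,-15,50,200,0.12]
    - [-1,-30,100,200,0.24]
    - [-1,-40,150,200,0.36]
    - [-1,-50,200,200,0.48]
    - [-1,-65,250,200,0.58]
    - [-1,-73,285,200,0.629]
    - [-1,-73,291,200,0.629]
    - [-1,-73,291,200,0.629]
    - [-1,-73,291,200,0.629]

```text
time_s: 9.68
eef_pos: [0.4404, 0.0088, 0.2213]
ee_rot: [[0.09, -0.996, 0.002], [-0.996, -0.09, -0.001], [0.001, -0.002, -1.0]]
ft_force: [0.1, -0.6, -0.8]
finger_gap: 0.015
```

```bash
python3 - <<'E'
from h import *
c=wcal(); im=snapshot("wrist"); s=read_state(); R=np.array(s["ee_rot"]); print(s["eef_pos"],np.arctan2(R[1,0],R[0,0])+np.pi/2,s["finger_gap"],s["time_s"])
for t in("tray","edge_cut","edge_a","tile_top"):
    for r in spot_point(t,"wrist")[:3]: print(t,r["conf"],world("wrist",r["position"],c).round(3))
np.save("w6.npy",im); import pickle; pickle.dump(c,open("w6.pkl","wb"))
a=cv2.resize(im,(800,600),interpolation=cv2.INTER_CUBIC)
p=[.5144,.0779,.092]; 
def loc(u,v,z): return [p[0]+u*np.cos(p[2])-v*np.sin(p[2]),p[1]+u*np.sin(p[2])+v*np.cos(p[2]),z]
for P in ((-.074,-.055,.022),(.074,-.055,.022),(-.073,-.075,.016),(-.003,-.075,.016),(-.073,-.097,.016),(-.003,-.097,.016),(.074,.055,.022),(-.074,.055,.022),(.003,-.063,.016)):
    q=projw(c,loc(*P))[0]; print(P,q.round(1)); cv2.drawMarker(a,tuple(int(v) for v in (q+.5)*1.5625-.5),(255,0,0),cv2.MARKER_CROSS,12,1)
save("w6.png",a)
E
```

```text
[0.44034728 0.00877322 0.22124201] 0.09002850198138068 0.0149099653920592 9.725
tray 0.91 [0.518 0.08  0.003]
edge_cut 0.86 [ 0.481 -0.009  0.002]
edge_a 0.96 [0.543 0.167 0.006]
edge_a 0.78 [0.469 0.163 0.008]
edge_a 0.57 [ 0.56  -0.003  0.006]
tile_top 0.73 [0.514 0.077 0.022]
(-0.074, -0.055, 0.022) [250.3 166.3]
(0.074, -0.055, 0.022) [250.   52.9]
(-0.073, -0.075, 0.016) [265.5 164.8]
(-0.003, -0.075, 0.016) [265.6 111.7]
(-0.073, -0.097, 0.016) [282.1 164.8]
(-0.003, -0.097, 0.016) [282.6 111.8]
(0.074, 0.055, 0.022) [166.1  57.1]
(-0.074, 0.055, 0.022) [168.4 167.3]
(0.003, -0.063, 0.016) [256.4 107.1]
```

View pics/w6.png

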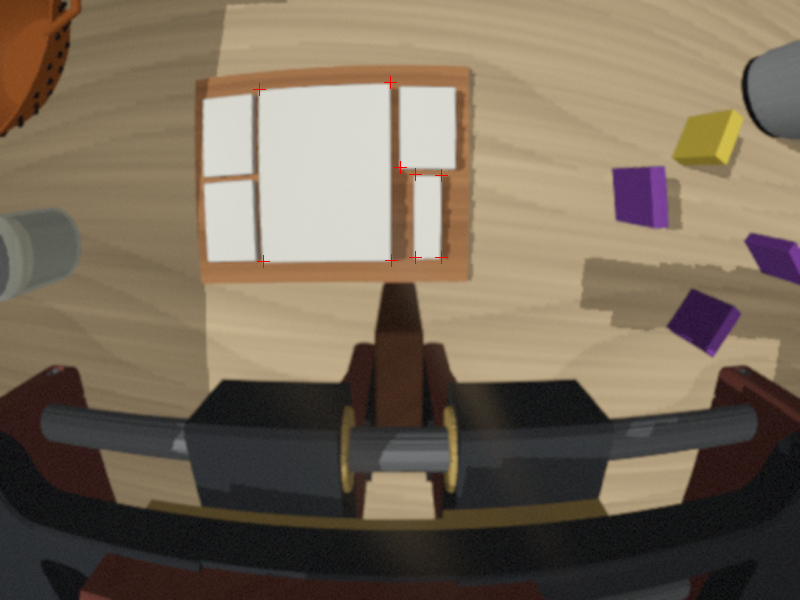

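```bash
python3 - <<'E'
from h import *
import pickle
im=np.load("w6.npy").astype(float); c=pickle.load(open("w6.pkl","rb")); g=im.sum(2)/3
p=[.5144,.0779,.092]
def loc(u,v,z): return [p[0]+u*np.cos(p[2])-v*np.sin(p[2]),p[1]+u*np.sin(p[2])+v*np.cos(p[2]),z]
def edge(row,c0,c1,sgn):
    x=np.arange(c0,c1); d=sgn*np.diff(g[row,c0:c1]); d[d<15]=0; return (d*(x[:-1]+.5)).sum()/d.sum()
def pred(u,v,z): return projw(c,loc(u,v,z))[0]
for name,v,z,a,b,sg in(("tile",-.055,.022,243,256,-1),("cutin",-.075,.016,259,272,1),("cutout",-.097,.016,276,289,-1)):
    E=[]
    for u in(-.065,-.05,-.035,-.02,-.01):
        q=pred(u,v,z); r=int(round(q[1])); k=pred(u,v-.01,z)[0]-q[0]; E.append((edge(r,a,b,sg)-q[0])/k*-10)
    print(name,"dv mm (tray +y)",np.round(E,1))
# spacer in hand
o=[.4404,.0088]; yaw=.090; cs,sn=np.cos(yaw),np.sin(yaw)
for off in(-3,0,3):
    B=box([o[0]+off/1000*cs,o[1]+off/1000*sn,yaw],(.05,.015,.074),.2213-.0213); q=project(c,B).round(1); print(off,q[4:].tolist())
for r in range(174,216,3): print(r,im[r,240:272,0].astype(int).tolist())
E
```

```text
tile dv mm (tray +y) [1.  0.9 0.8 0.7 0.7]
cutin dv mm (tray +y) [1.5 1.6 2.3 1.6 2.7]
cutout dv mm (tray +y) [0.9 0.8 0.6 1.  1.1]
-3 [[267.1, 183.0], [273.4, 216.6], [245.8, 183.0], [241.2, 216.6]]
0 [[267.1, 178.9], [273.6, 210.4], [245.8, 178.9], [241.1, 210.4]]
3 [[267.2, 174.7], [273.7, 204.2], [245.8, 174.7], [241.0, 204.2]]
174 [166, 166, 166, 167, 166, 167, 167, 167, 167, 168, 167, 168, 167, 168, 167, 166, 168, 169, 168, 169, 168, 168, 167, 167, 168, 168, 167, 169, 167, 166, 167, 167]
177 [170, 169, 168, 169, 168, 167, 168, 169, 169, 168, 169, 169, 169, 169, 169, 169, 170, 170, 169, 169, 170, 169, 170, 169, 169, 170, 170, 168, 169, 170, 170, 168]
180 [173, 173, 174, 173, 169, 159, 144, 139, 137, 136, 137, 136, 136, 136, 137, 138, 138, 139, 140, 139, 140, 140, 139, 141, 146, 159, 171, 174, 175, 174, 174, 171]
183 [184, 184, 185, 177, 148, 97, 55, 39, 43, 39, 44, 46, 44, 46, 49, 52, 55, 53, 55, 58, 58, 61, 62, 60, 70, 104, 153, 175, 180, 181, 181, 180]
186 [177, 178, 175, 156, 116, 69, 44, 45, 40, 42, 41, 43, 46, 49, 48, 44, 51, 48, 53, 53, 55, 56, 57, 58, 63, 81, 124, 164, 18
[... 565 characters left out ...]
28, 164, 176, 179]
201 [175, 142, 83, 46, 36, 38, 42, 39, 40, 43, 38, 42, 37, 41, 41, 39, 39, 39, 45, 46, 43, 42, 46, 49, 47, 50, 53, 62, 97, 153, 176, 181]
204 [158, 113, 61, 42, 42, 37, 40, 43, 39, 38, 38, 39, 37, 38, 37, 36, 38, 41, 37, 41, 41, 45, 44, 45, 44, 44, 49, 53, 78, 127, 164, 177]
207 [137, 82, 43, 41, 38, 35, 34, 39, 34, 40, 37, 39, 39, 40, 39, 40, 35, 40, 41, 42, 42, 38, 43, 45, 45, 42, 49, 47, 58, 97, 147, 169]
210 [108, 61, 40, 39, 40, 42, 42, 40, 39, 42, 42, 38, 41, 39, 42, 40, 40, 41, 43, 41, 40, 42, 43, 45, 44, 49, 47, 48, 49, 73, 123, 158]
213 [88, 54, 52, 52, 57, 55, 55, 55, 54, 56, 55, 58, 57, 55, 54, 56, 54, 56, 55, 57, 55, 57, 57, 60, 57, 58, 59, 58, 59, 64, 98, 148]
```

play_rows:
  motion:
    - [-1,22,0,0,0.002]
    - [-1,43,1,0,0.002]
    - [-1,43,1,-40,0.002]
    - [-1,43,1,-80,0.002]
    - [-1,43,1,-120,0.002]
    - [-1,43,1,-150,0.002]
    - [-1,43,1,-165,0.002]
    - [-1,43,1,-172,0.002]
    - [-1,43,1,-172,0.002]
    - [-1,43,1,-172,0.002]

```text
time_s: 11.18
eef_pos: [0.4837, 0.0101, 0.0499]
ee_rot: [[0.092, -0.996, 0.003], [-0.996, -0.092, -0.001], [0.001, -0.003, -1.0]]
ft_force: [0.4, -0.7, 0.3]
finger_gap: 0.015
```

```bash
python3 - <<'E'
from h import *
c=wcal(); im=snapshot("wrist"); s=read_state(); print(s["eef_pos"],s["ft_force"])
save("w7.png",cv2.resize(im[60:240,160:360],(800,600*900//750//1),interpolation=cv2.INTER_CUBIC)[:600])
E
```

```text
[0.48374803 0.01010697 0.04997487] [ 0.44420136 -0.72557834  0.15750881]
```

View pics/w7.png

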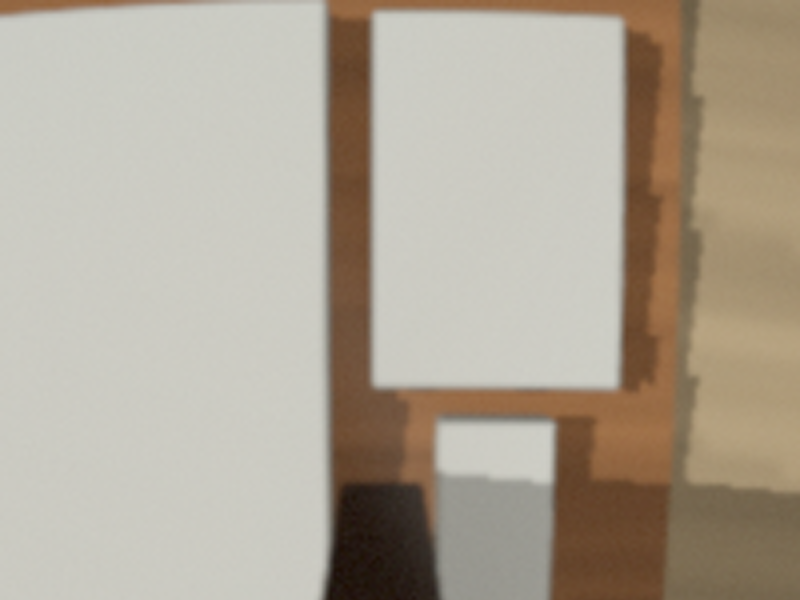

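The spacer's foot (cols 342–418) is centred between the big tile's edge (328) and the cut tile's edge (435), so I'll lower it into the gap.

play_rows:
  motion:
    - [-1,0,0,-6,0]
    - [-1,0,0,-12,0]
    - [-1,0,0,-17,0]
    - [-1,0,0,-21,0]
    - [-1,0,0,-23,0]
    - [-1,0,0,-23.5,0]
    - [-1,0,0,-23.5,0]

```text
time_s: 12.1
eef_pos: [0.4836, 0.0101, 0.0272]
ee_rot: [[0.092, -0.996, 0.003], [-0.996, -0.092, -0.001], [0.001, -0.003, -1.0]]
ft_force: [-2.4, 0.5, 11.5]
finger_gap: 0.0152
```

play_rows:
  motion:
    - [-0.5,0,0,0,0]
    - [-0.2,0,0,0,0]
    - [-0.1,0,0,0,0]
    - [-0.1,0,0,0,0]
    - [-0.1,0,0,0,0]
    - [-0.1,0,0,0,0]
    - [-0.1,0,0,20,0]
    - [-0.1,0,0,60,0]
    - [-0.1,0,0,110,0]
    - [-0.1,0,0,160,0]
    - [-0.1,0,0,190,0]
    - [-0.1,-30,0,190,0]
    - [-0.1,-50,0,190,0]
    - [-0.1,-50,0,190,0]
    - [-0.1,-50,0,190,0]

```text
time_s: 13.98
eef_pos: [0.4343, 0.01, 0.2171]
ee_rot: [[0.092, -0.996, 0.003], [-0.996, -0.092, -0.001], [0.001, -0.003, -1.0]]
ft_force: [1.1, -0.3, -0.6]
finger_gap: 0.0398
```

```bash
python3 - <<'E'
from h import *
ms=[]; ims=[]
for cam in("top","scene","wrist"):
    im=snapshot(cam); c=wcal() if cam=="wrist" else calibration(cam); q=project(c,[.4825,.0097,.043])[0].round().astype(int); ims.append(im)
    for r in spot_point("spacer_center",cam):
        w=world(cam,r["position"],c)
        if w[1]>-.1: print(cam,r["conf"],w.round(4))
    for r in silhouettes("spacer_center",cam):
        m=r["pixels"]
        if m[q[1]-3:q[1]+4,q[0]-3:q[0]+4].any(): p,i=fit([.4825,.0097,.09],(.05,.015,.074),.006,[(c,m)]); print(cam,p.round(4),i); break
print({k:np.round(v,3) for k,v in read_state().items() if k in("eef_pos","ft_force","finger_gap","time_s")})
im=ims[2];sc=ims[1][150:250,210:330]
save("w8.png",np.hstack([cv2.resize(sc,(400,333),interpolation=cv2.INTER_CUBIC),cv2.resize(im[40:240,120:360],(400,333),interpolation=cv2.INTER_CUBIC)]))
E
```

```text
scene 0.69 [0.4848 0.0096 0.0416]
scene [0.4823 0.0099 0.1433] [0.843]
wrist [0.482  0.0119 0.0957] [0.909]
{'time_s': np.float64(14.425), 'eef_pos': array([0.434, 0.01 , 0.217]), 'ft_force': array([-0.507, -0.101, -0.643]), 'finger_gap': np.float64(0.04)}
```

View pics/w8.png

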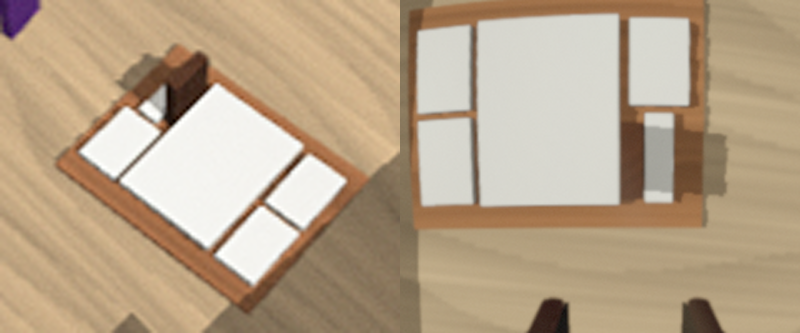

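play_rows:
  motion:
    - [-1,40,30,0,0]
    - [-1,80,60,0,0]
    - [-1,128,92,0,0]
    - [-1,128,92,0,0]
    - [-1,128,92,-50,0]
    - [-1,128,92,-100,0]
    - [-1,128,92,-150,0]
    - [-1,128,92,-185,0]
    - [-1,128,92,-203,0]
    - [-1,128,92,-208,0]
    - [-1,128,92,-208,0]
    - [-1,128,92,-208,0]

```text
time_s: 15.92
eef_pos: [0.5625, 0.1021, 0.0102]
ee_rot: [[0.092, -0.996, 0.004], [-0.996, -0.092, -0.0], [0.001, -0.004, -1.0]]
ft_force: [0.2, 0.6, -0.7]
finger_gap: 0.0002
```

play_rows:
  motion:
    - [-1,0,0,-3,0]
    - [-1,0,0,-6,0]
    - [-1,0,0,-8,0]
    - [-1,0,0,-9,0]
    - [-1,0,0,-9,0]
    - [-1,0,0,-9,0]

```text
time_s: 16.68
eef_pos: [0.5624, 0.1021, 0.0013]
ee_rot: [[0.092, -0.996, 0.004], [-0.996, -0.092, -0.0], [0.001, -0.004, -1.0]]
ft_force: [-0.3, 0.1, 2.6]
finger_gap: 0.0003
```

Contact came at the expected height, so I'll press on in small steps.

play_rows:
  motion:
    - [-1,0,0,-2,0]
    - [-1,0,0,-4,0]
    - [-1,0,0,-5,0]
    - [-1,0,0,-5,0]
    - [-1,0,0,-5,0]

```text
time_s: 17.3
eef_pos: [0.5624, 0.1021, -0.0034]
ee_rot: [[0.092, -0.996, 0.004], [-0.996, -0.092, -0.0], [0.001, -0.004, -1.0]]
ft_force: [-1.6, 0.1, 7.0]
finger_gap: 0.0007
```

play_rows:
  motion:
    - [-1,0,0,-1,0]
    - [-1,0,0,-2,0]
    - [-1,0,0,-2,0]
    - [-1,0,0,-2,0]

```text
time_s: 17.8
eef_pos: [0.5624, 0.1021, -0.0048]
ee_rot: [[0.092, -0.996, 0.005], [-0.996, -0.092, -0.001], [0.001, -0.005, -1.0]]
ft_force: [-3.3, 0.2, 9.7]
finger_gap: -0.0002
```

play_rows:
  motion:
    - [-1,0,0,-1,0]
    - [-1,0,0,-1,0]
    - [-1,0,0,-1,0]
    - [-1,0,0,-1,0]
    - [-1,0,0,-1,0]

```text
time_s: 18.42
eef_pos: [0.5625, 0.1021, -0.0048]
ee_rot: [[0.092, -0.996, 0.005], [-0.996, -0.092, -0.001], [0.001, -0.005, -1.0]]
ft_force: [-3.7, -0.7, 13.9]
finger_gap: 0.0005
```

```bash
python3 - <<'E'
from h import *
im=snapshot("scene"); c=calibration("scene")
for r in spot_point("spacer_center","scene"):
    w=world("scene",r["position"],c)
    if w[1]>-.1: print(r["conf"],w.round(4))
s=read_state(); print(s["eef_pos"],s["ft_force"],s["finger_gap"],s["time_s"])
w=snapshot("wrist")
save("w9.png",np.hstack([cv2.resize(im[130:250,210:330],(400,400),interpolation=cv2.INTER_CUBIC),cv2.resize(w,(400,300)).__class__((400,400,3),np.uint8)*0+cv2.resize(w,(400,400))]))
E
```

```text
[ 0.56242727  0.10205516 -0.00483605] [-3.88442914 -0.25189185 12.85885047] 0.00042038623186030447 18.525
```

View pics/w9.png

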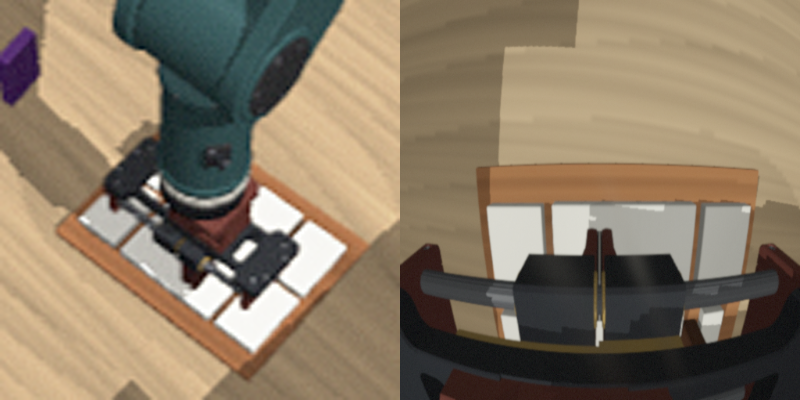

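```bash
python3 -c "
from workcell import *
print(sign_off())"
```

```text
the job is handed in; nothing more can be done
None
```

The spacer is standing in the wide gap beside the cut tile and has been let go. The big tile is pressed down onto its stop, and I handed the job in with the fingers still holding it. The clock read 18.5 s at my last check. `sign_off` gives no verdict, so I don't know the judged result.

**Last checks that agreed:**
- **Spacer depth:** it met the bottom at the expected depth as I lowered it.
- **Spacer in the gap:** after I let go, two camera views showed it upright. The scene camera put its centre at 41.6 mm, where 43 mm is right.
- **Tile on its stop:** the tool height stayed at −4.8 mm while the push rose from 9.7 to about 13 N.

**What disagreed or failed:**
- **Fingertip position:** the given `nose_length` (+11 mm) did not match the pictures, which put the tips about 20 mm behind the TCP. My first grasp therefore closed on top of the spacer. It tilted a little but stayed standing, and the second grasp worked with the corrected offset.
- **Spacer angle:** after release, the scene camera's fit put the spacer's yaw at 0.143 rad and the wrist camera's at 0.096. The tray is at 0.092, so both are within the 0.2 limit.
- **Final view of the spacer:** the arm hid the spacer from the scene camera during the press, and the network did not find it there. The last wrist picture shows only a small brown patch where it should be, so I could not fully confirm it was still upright at the end.

I did not touch the jug, jar or colander.

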